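Swing the drying nozzle over the dish and open its gas cock

ROBOT

A 7-joint arm with a two-finger parallel gripper is mounted at the origin on the work surface. World frame = base frame: x ahead of the robot, y to its left, z up, the work surface at z = 0. Lengths are in m, angles in rad, forces in N, time in s.
With the tool pointing down it reaches from about 0.4 to 0.85 m from the base axis. Payload 10.4 kg.
Tool frame: the origin (TCP) lies midway between the tips of the shut fingers; the grasp point (between the pads) lies 19 mm behind it; z points along the fingers, y is the line along which they close (so a half turn about z gives the same grasp; the last joint's range is limited). The gripper opens to 87 mm and grips with 3 to 60 N. Pads are 19 mm wide; open, the fingers measure 117 mm over their backs; the gripper's body (75 mm by 190 mm) begins 51 mm behind the grasp point.
Start: joints at [1.173, 0.332, -0.065, 1.46, 0.022, 1.35, -0.088], TCP at [0.229, -0.582, 0.223] pointing down, gripper open.
Joint ranges: [-2.6, 2.6], [-0.5, 2.12], [-1.47, 1.34], [0.16, 2.42], [-1.27, 4.41], [0.06, 2.06], [-2.6, 2.6]. Speed limits (rad/s): [2.22, 2.22, 2.79, 2.79, 3.14, 3.14, 3.14].

INTERFACE

Orientations are given as a unit quaternion [x, y, z, w].
In Python, from bench import r gives the robot as it stands.
- The arm moves only by the tool arm_command, never from a script. Its argument "moves" is one flat list of numbers, 4 for each row, row after row: the shift along the tool's x, y, z in cm, then the turn about the tool's z in degrees. A call has 1 to 12 rows; each row shifts and turns the commanded pose from where the row before left it, along the tool's axes as they then stand; what a row does not reach is not made up. A row lasts 1/12 s, in which the tool goes at most 41.7 mm and 7.16 degrees, less where a joint would pass 70% of its speed; a pose out of reach is approached as far as the arm can. A call with a gripper value outside its range is refused whole. "fingers" is the opening in per cent of the stroke, from 0 (shut) to 100 (fully open), set as the call begins (left out, the last holds). The fingers move at their own pace and stop on an object; "squeeze" is the grip in N (left out, the last holds). Time passes only in rows, so rows that do not move let the fingers close. It gives the time, the measured TCP pose, the force, the opening and the grip force at its end, in the units of the state.
- r.read_state(): the state, without advancing time (a new reading comes with each control period).
- r.camera(name): name is "scene" or "side" or "wrist"; returns the picture (420x560x3 uint8, red, green, blue); there is no depth.
- r.camera_info(name): a dict with "fx", "fy", "cx", "cy" (pixels), "origin" and "attitude" of the camera in the world. Camera axes: x right, y up, looking along -z (the intrinsics and any distortion apply to the point x, -y, -z); pixel columns grow to the right and rows downward; lengths in m; the calibration is good to about 2 mm. A picture is of the moment at which its call begins: read the wrist's pose just before it. camera_info takes no time and is no camera call; for the wrist camera it gives the pose at the moment of the call.
- r.close_job(): hands the job in; it is judged then, once.
The state is a dict: "time": time; "joint_positions": joint angles; "joint_vel": joint speeds; "joint_torque": joint torques, N m; "ee_pos": TCP position; "eef_rot": TCP orientation; "ft_force": force on the tool from outside, world axes, zero at the start; "torque": the same for the moment, N m; "width": finger opening in m; "grip_force": force on a finger pad.
Only numpy, scipy, OpenCV 4.12 (cv2) and the standard library are available. Lean on these libraries where they do the work, as an engineer would, in place of code of your own. Each camera call takes 0.05 s, during which the arm holds its last target. There are 200 camera calls.

TASK

Push the swinging nozzle arm of the blow-down stand round with a finger until its nozzle points down at the middle of the wide porcelain dish. Then push the lever of the gas cock round until it is fully open, in line with its pipe. Leave the dish, the other vessels and the bottle where they stand, and do not open the gas before the nozzle is over the dish.

Things in the scene. Friction and masses are not known exactly. Their poses are not given: they have to be found in the camera images.
- nozzle_arm (a joint): angle of the swinging arm about the upright column of the blow-down stand (rad); grows counter-clockwise seen from above, stops at -1.6 and +1.6. The arm is a level aluminium bar 12 mm thick, its sides upright, 120 to 142 mm above the bench, reaching 160 mm out from the column axis, with the nozzle under its outer end and a 50 mm stub on the other side of the column. It swings with slight friction (about 2 N pushed 110 mm out) and stays where it is left; there are no detents.
- swing_pivot (a point): point on the arm's swing axis (centre of the 22 mm thick column), 131 mm above the bench, level with the middle of the bar; hub 34 mm across, its top 152 mm above the bench. The column stands on a round grey foot 104 mm across, fixed to the bench.
- nozzle_tip (a point): lower end of the nozzle, a 13 mm thick steel tip hanging 30 mm below the arm's bar, 150 mm from the swing axis and 90 mm above the bench; it moves with the arm and passes above all three vessels
- dish: the wide, low porcelain dish, 80 mm across the rim and 32 mm high, loose; origin at the centre of its underside. It is one of three white vessels standing on the bench around the stand, under the path of the nozzle (their middles lie within 5 mm of that circle); which one stands where varies.
- tall_cup: narrow, tall porcelain cup, 42 mm across and 70 mm high, loose, not to be moved; origin at the centre of its underside
- crucible: small, low porcelain crucible, 44 mm across and 30 mm high, loose, not to be moved; origin at the centre of its underside
- reagent: amber reagent bottle with black cap, 68 mm across and 150 mm high, loose, not to be moved; origin at the centre of its underside. It stands to the left or right, opposite the gas cock.
- cock_lever (a joint): angle of the gas cock's lever (rad): 0 is shut (lever square across the pipe, pointing roughly towards the robot), 1.57 is fully open at its stop (lever in line with the pipe); it turns clockwise seen from above as it opens. It stays where it is left and needs about 3 N pushed 55 mm out.
- lever_pivot (a point): point on the lever's upright turning axis, 95 mm above the bench, at the lever's mid-height. The cock is a brass ball valve in the middle of a fixed steel pipe loop that rises from the bench, 110 mm between its legs; the pipe is 16 mm thick, its top 66 mm above the bench, the valve body's top at 75 mm.
- lever_tip (a point): outer end of the lever, 80 mm from the turning axis, 95 mm above the bench; the lever is a level bar, its outer 52 mm a grey sleeve 16 mm wide and 16 mm high (87 to 103 mm above the bench), its inner part a 12 mm steel bar
Things that resemble listed ones, but are neither listed nor needed, are in the scene too. Leave any red or yellow look-alike of the dish alone.

How it is judged:
By the outcome, as a careful person would: the job done as asked, in the order asked, and still so for the second after the job is handed in, with the robot touching nothing.
It also fails if it takes over 64 s, if anything falls off the work surface, if the arm or the gripper's body presses on something with over 40 N, if the wrist force passes 120 N, or if a joint passes its speed limit or range.

## Working session

There is one attempt and no reset: what is moved stays moved. The work goes in short steps, Python scripts to look and compute and a tool call to move; the robot and the scene stay as the last step left them, time stands still between calls to the robot, and variables do not carry over. Pictures are saved under pics/ and viewed, at most 10 in all, crops included, and the job is handed in when it is done.

Besides the shell and the picture viewer there is one more tool, called after "Call:" as name(argument=value, ...) on one line, values as JSON. arm_command: Moves the arm, as the interface text tells. Its arguments: {"type":"object","properties":{"moves":{"type":"array"},"fingers":{"type":"number"},"squeeze":{"type":"number"}},"required":["moves"]}

```bash
mkdir -p pics
python3 - <<'E'
from bench import r
import cv2
for n in("scene","side"):
    im=r.camera(n); cv2.imwrite(f"pics/{n}0.png",im[:,:,::-1]); print(n,r.camera_info(n))
s=r.read_state(); print({k:s[k] for k in("time","ee_pos","eef_rot","width","ft_force")})
E
```

```text
scene {'fx': 481.2570460667291, 'fy': 481.2570460667291, 'cx': 278.6193918116509, 'cy': 211.27646905288907, 'origin': array([ 1.06500246, -0.25771761,  0.95053594]), 'attitude': array([0.24496928, 0.15664991, 0.52080721, 0.80262737])}
side {'fx': 470.09379410271725, 'fy': 470.09379410271725, 'cx': 275.1767587135908, 'cy': 209.23126738548567, 'origin': array([-0.04018147,  0.69925414,  0.86164801]), 'attitude': array([-0.13150552,  0.39579615,  0.85503866, -0.30815675])}
{'time': 0.1, 'ee_pos': array([ 0.22864117, -0.58130796,  0.22184017]), 'eef_rot': array([ 9.82495588e-01,  1.86284739e-01, -1.59308762e-04, -6.25234708e-04]), 'width': 0.08712037247342092, 'ft_force': array([-0.83332841, -0.79785058, -0.02431879])}
```

View pics/scene0.png

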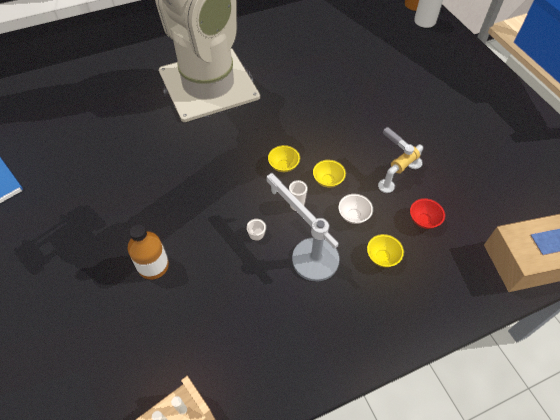

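View pics/side0.png

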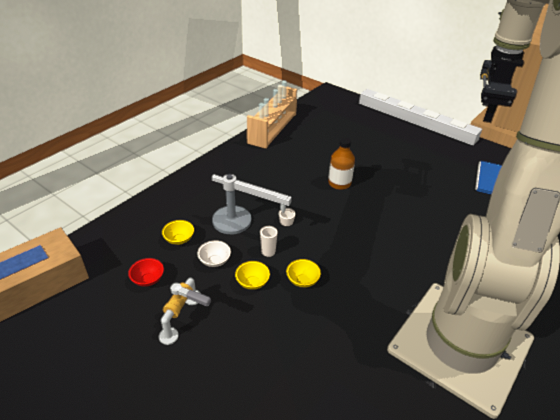

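Scene: hub about (320,227), nozzle end (273,183), white dish (355,210), cock lever tip (388,133), bottle (148,255). Side: hub (229,183), arm end (290,200), dish (214,254), lever tip (208,298). I'll enlarge both.

Run:
```python
import cv2
for n,(x,y) in {"scene":(250,120),"side":(140,160)}.items():
    im=cv2.imread(f"pics/{n}0.png")[y:y+150 if n=="scene" else y+190,x:x+190]
    cv2.imwrite(f"pics/{n}_c.png",cv2.resize(im,None,fx=4 if n=="scene" else 3,fy=4 if n=="scene" else 3,interpolation=cv2.INTER_CUBIC))
```

```text
(no output)
```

View pics/scene_c.png

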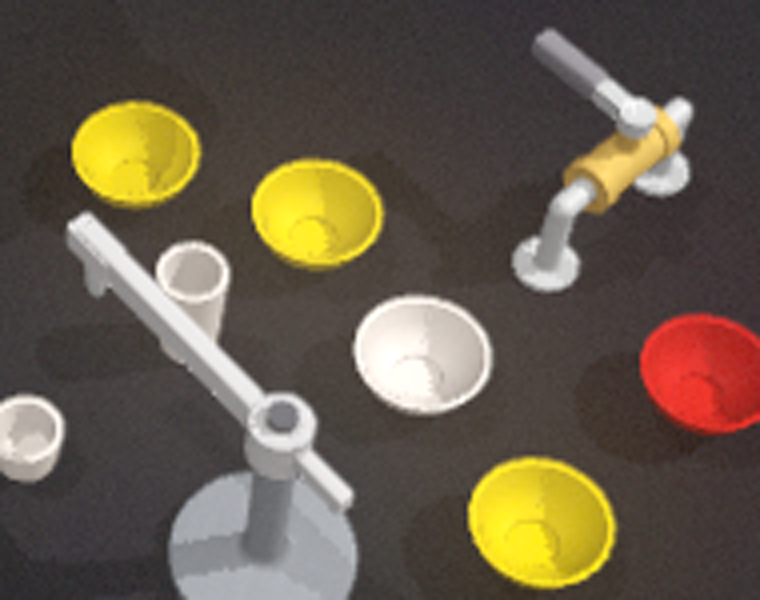

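View pics/side_c.png

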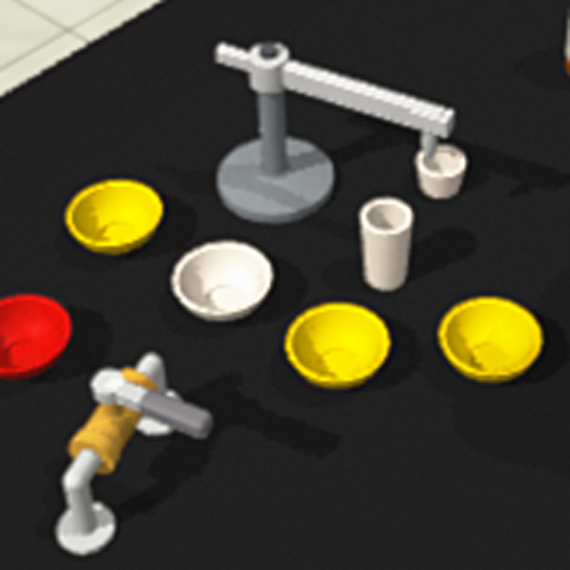

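Crop readings are listed in the script below: hub top, dish rim centre, arm end, lever tip and pivot, vessels, pipe feet.

```bash
cat > h.py <<'E'
import numpy as np
from bench import r
from scipy.spatial.transform import Rotation as R
def ray(n,p,I=None):
    I=I or r.camera_info(n)
    d=R.from_quat(I["attitude"]).apply([(p[0]-I["cx"])/I["fx"],-(p[1]-I["cy"])/I["fy"],-1])
    return np.array(I["origin"]),d/np.linalg.norm(d)
def tri(*rays):
    A=sum(np.eye(3)-np.outer(d,d) for o,d in rays); b=sum((np.eye(3)-np.outer(d,d))@o for o,d in rays)
    x=np.linalg.solve(A,b); return x,max(np.linalg.norm((np.eye(3)-np.outer(d,d))@(x-o)) for o,d in rays)
def atz(o,d,z): return o+d*(z-o[2])/d[2]
E
python3 - <<'E'
from h import *
np.set_printoptions(precision=4,suppress=True)
P=dict(hubtop=((283,415),(269,50),.152),dishrim=((423,354),(222,280),.032),armend=((83,222),(447,115),.142),nozzle=((97,292),(428,158),.09),
 levtip=((548,42),(205,422),.1),levpiv=((637,112),(110,382),.1),cup=((193,270),(386,214),.07),cruc=((28,425),(441,158),.03),
 footA=((546,262),(86,527),0),footB=((661,172),(157,412),0))
for k,(a,b,z) in P.items():
    ra=ray("scene",(a[0]/4+250,a[1]/4+120)); rb=ray("side",(b[0]/3+140,b[1]/3+160))
    x,e=tri(ra,rb); print(k,x,round(e,4),"atz",atz(*ra,z)[:2],atz(*rb,z)[:2])
print("bottle",atz(*ray("scene",(138,230)),.15), "tool axes",R.from_quat(r.read_state()["eef_rot"]).as_matrix())
E
```

```text
hubtop [0.6376 0.027  0.1508] 0.0005 atz [0.6386 0.0269] [0.6361 0.0278]
dishrim [0.5683 0.1636 0.0289] 0.0004 atz [0.5702 0.1624] [0.5658 0.1653]
armend [ 0.4792 -0.0119  0.1401] 0.0012 atz [ 0.4816 -0.0117] [ 0.4772 -0.0112]
nozzle [ 0.4921 -0.0082  0.0897] 0.0003 atz [ 0.4921 -0.0084] [ 0.492  -0.0077]
levtip [0.4352 0.3108 0.0968] 0.0025 atz [0.4391 0.3106] [0.4315 0.3105]
levpiv [0.5072 0.3287 0.0997] 0.001 atz [0.508  0.3292] [0.5063 0.3282]
cup [0.4877 0.0526 0.0719] 0.0004 atz [0.4868 0.0536] [0.4887 0.0506]
cruc [ 0.5224 -0.0656  0.0339] 0.0011 atz [ 0.521 -0.064] [ 0.5245 -0.0702]
footA [ 0.5074  0.3366 -0.0574] 0.0289 atz [0.5237 0.2801] [0.4915 0.3795]
footB [0.5099 0.3237 0.0583] 0.0272 atz [0.4917 0.3846] [0.5284 0.2763]
bottle [ 0.5057 -0.3044  0.15  ] tool axes [[ 0.9306  0.366  -0.0005]
 [ 0.366  -0.9306  0.0012]
 [-0.0001 -0.0013 -1.    ]]
```

Positions are consistent to about 3 mm, with heights matching the text. Pivot is (0.638, 0.027), and the arm must swing clockwise from 193.5° to 117°. I'll travel with the fingers shut to the -y side of the bar.

Call:
arm_command(moves=[2, -1.6, 0, 0, 2, -1.6, 0, 0, 2, -1.6, 0, 0, 2, -1.6, 0, 0, 2, -1.6, 0, 0, 2, -1.6, 0, 0, 2, -1.6, 0, 0, 2, -1.6, 0, 0, 2, -1.6, 0, 0, 2, -1.6, 0, 0, 2, -1.6, 0, 0, 2, -1.6, 0, 0], fingers=0)

```text
time: 1.1
ee_pos: [0.3821, -0.3138, 0.2223]
eef_rot: [0.982, 0.186, -0.0, -0.0]
ft_force: [0.3, 0.2, -0.4]
width: 0.0152
grip_force: 0.0
```

Call:
arm_command(moves=[2, -1.6, 0, 0, 2, -1.6, 0, 0, 2, -1.6, 0, 0, 2, -1.6, 0, 0, 2, -1.6, 0, 0, 2, -1.6, 0, 0, 2, -1.6, 0, 0, 2, -1.6, 0, 0, 2, -1.6, 0, 0, 2, -1.6, 0, 0, 2, -1.6, 0, 0, 2, -1.6, 0, 0])

```text
time: 2.1
ee_pos: [0.5352, -0.0475, 0.2223]
eef_rot: [0.983, 0.186, -0.0, 0.0]
ft_force: [0.6, -0.1, 0.7]
width: 0.0003
grip_force: 0.0
```

Call:
arm_command(moves=[0, 0, 0, -6.8, 0, 0, 0, -6.8, 0, 0, 0, -6.8, 0, 0, 0, -6.8, 0, 0, 0, -6.8, 0, 0, 0, -6.8, 0, 0, 0, -6.8, 0, 0, 0, -6.8, 0, 0, 0, -6.8, 0, 0, 0, -6.8, 0, 0, 0, -6.8, 0, 0, 0, -6.8])

```text
time: 3.1
ee_pos: [0.5347, -0.0486, 0.2222]
eef_rot: [0.62, 0.785, -0.0, -0.0]
ft_force: [-0.4, -0.7, 0.0]
width: 0.0007
grip_force: 0.0
```

Call:
arm_command(moves=[0, 0, 1.8, 0, 0, 0, 1.8, 0, 0, 0, 1.8, 0, 0, 0, 1.8, 0, 0, 0, 1.7, 0, 0, 0, 1.7, 0, 0.8, 0.4, 0, 0, 0.8, 0.4, 0, 0, 0.8, 0, 0, 0, 0, 0, 0, 0])

```text
time: 3.93
ee_pos: [0.5378, -0.0203, 0.1178]
eef_rot: [0.621, 0.784, 0.001, 0.0]
ft_force: [0.1, 0.3, 0.1]
width: 0.0005
grip_force: 0.0
```

Run:
```python
from h import *
import cv2
im=r.camera("side"); im=im[120:310,170:360]
a=cv2.resize(im,None,fx=2.9,fy=2.9,interpolation=cv2.INTER_CUBIC)
cv2.imwrite("pics/b1.png",a[:,:,::-1]); print(r.read_state()["ee_pos"])
```

```text
[ 0.53783436 -0.02165349  0.11773612]
```

View pics/b1.png

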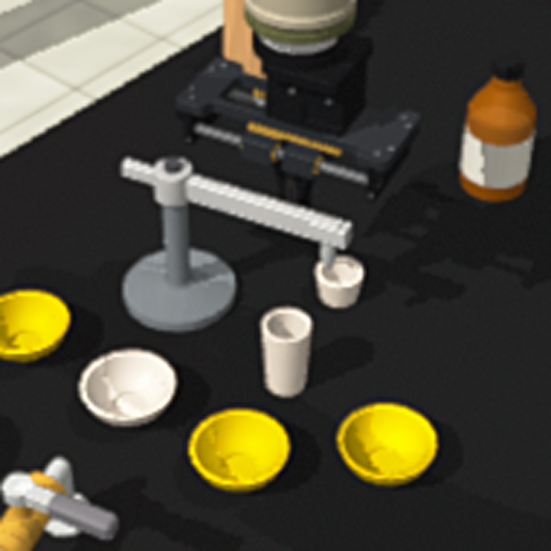

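The shut fingers are behind the bar (crop about 300,190), clear of everything, about 8 mm from it. Now I'll push along the arc.

Call:
arm_command(moves=[0.8, 0, 0, 0, 1.15, -0.1, 0, 6, 1.15, -0.1, 0, 6, 1.15, -0.1, 0, 6, 1.15, -0.1, 0, 6, 1.15, -0.1, 0, 6, 1.15, -0.1, 0, 6, 1.15, -0.1, 0, 6, 1.15, -0.1, 0, 6, 1.15, -0.1, 0, 6, 1.15, -0.1, 0, 6, 0, 0, 0, 0])

```text
time: 4.98
ee_pos: [0.553, 0.0954, 0.1169]
eef_rot: [0.931, 0.366, 0.0, -0.0]
ft_force: [-0.3, -0.9, -0.1]
width: 0.0003
grip_force: 0.0
```

Run:
```python
from h import *
import cv2
A=r.camera("scene")[120:270,250:440]; B=r.camera("side")[150:290,170:360]
a=cv2.resize(np.vstack([A,B]),None,fx=2,fy=2)
a=np.hstack([cv2.resize(x,(400,int(400*x.shape[0]/190)),interpolation=cv2.INTER_CUBIC)[:290] for x in (A,B)])
f=400/190; print(f)
cv2.imwrite("pics/b2.png",a[:,:,::-1]); s=r.read_state(); print(s["ee_pos"],s["eef_rot"])
```

```text
2.1052631578947367
[0.55265662 0.09351106 0.11679226] [9.29417355e-01 3.69030228e-01 2.41935011e-04 1.15355977e-04]
```

View pics/b2.png

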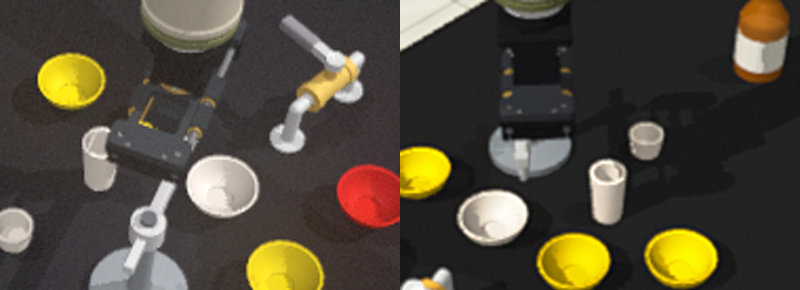

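The bar now lies at about 133°; the nozzle in the side view (crop 522,176) is still short of the dish (493,216). I'll back-project to measure.

Run:
```python
from h import *
f=400/190
def s(u,v): return ray("side",((u-400)/f+170,v/f+150))
def c(u,v): return ray("scene",(u/f+250,v/f+120))
piv=np.array([.6376,.027])
for nm,p in dict(noz=atz(*s(523,178),.09),bar_end=atz(*s(520,147),.142),bar_scene=atz(*c(168,185),.142),dish_s=atz(*s(493,216),.031),dish_c=atz(*c(222,186),.031)).items():
    d=p[:2]-piv; print(nm,p,np.degrees(np.arctan2(d[1],d[0])),np.hypot(*d))
```

```text
noz [0.54083674 0.1369948  0.09      ] 131.33833537580642 0.14649909646187098
bar_end [0.53752753 0.14174712 0.142     ] 131.092110663984 0.15225439411205674
bar_scene [0.60667224 0.06461714 0.142     ] 129.4260846025426 0.048698819869751823
dish_s [0.56797684 0.16259938 0.031     ] 117.17811616615022 0.15242892060344565
dish_c [0.56901249 0.16243987 0.031     ] 116.8579097732928 0.15181634907981503
```

Call:
arm_command(moves=[0.85, -0.1, 0, 4.5, 0.85, -0.1, 0, 4.5, 0.85, -0.1, 0, 4.5, 0, 0, 0, 0, 0, 0, 0, 0])

```text
time: 5.5
ee_pos: [0.5706, 0.1111, 0.1167]
eef_rot: [0.966, 0.257, 0.0, 0.0]
ft_force: [0.4, -0.5, -0.0]
width: 0.0004
grip_force: 0.0
```

Call:
arm_command(moves=[-1, 0, 0, 0, -2, 0, 0, 0, 0, 0, -2.5, 0, 0, 0, -3, 0, 0, 0, -3, 0, 0, 0, -2.5, 0, -3, 0, 0, 0, -3, 0, 0, 0, -3, 0, 0, 0, -3, 0, 0, 0])

```text
time: 6.33
ee_pos: [0.4387, 0.0364, 0.2264]
eef_rot: [0.966, 0.257, 0.0, 0.0]
ft_force: [0.3, -1.0, 0.4]
width: 0.0006
grip_force: 0.0
```

Run:
```python
from h import *
import cv2
A=r.camera("scene")[130:270,270:370]; B=r.camera("side")[160:300,180:280]
a=np.hstack([cv2.resize(x,None,fx=4,fy=4,interpolation=cv2.INTER_CUBIC) for x in (A,B)])
cv2.imwrite("pics/b3.png",a[:,:,::-1]); s=r.read_state(); print(s["ee_pos"],s["eef_rot"])
```

```text
[0.43728189 0.0345593  0.22664056] [ 9.66798547e-01  2.55535856e-01 -2.54113834e-04  1.38946538e-03]
```

View pics/b3.png

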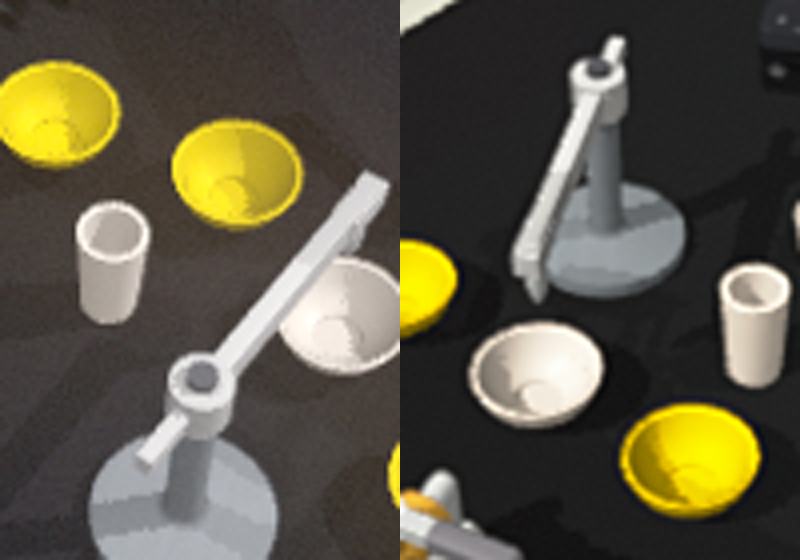

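Scene crop: bar end (374,180), nozzle tip (350,250), stub end (150,452). Side crop: nozzle tip (538,298), bar end top (530,247), dish centre (537,373).

Run:
```python
from h import *
def s(u,v): return ray("side",((u-400)/4+180,v/4+160))
def c(u,v): return ray("scene",(u/4+270,v/4+130))
piv=np.array([.6376,.027])
for nm,p in dict(noz_s=atz(*s(538,298),.09),noz_c=atz(*c(350,250),.09),noz_tri=tri(s(538,298),c(350,250))[0],end_tri=tri(s(530,247),c(374,180))[0],hub_tri=tri(s(599,67),c(203,376))[0],hub_c=atz(*c(203,376),.152),hub_s=atz(*s(599,67),.152),end_c=atz(*c(374,180),.142),stub_c=atz(*c(150,452),.142),dish_s=atz(*s(537,373),.031)).items():
    d=p[:2]-piv; print(nm,p,np.degrees(np.arctan2(d[1],d[0])),np.hypot(*d))
```

```text
noz_s [0.56597625 0.15807333 0.09      ] 118.6539710691072 0.14936592527336165
noz_c [0.5655466  0.16036762 0.09      ] 118.3806480116284 0.15158698491300102
noz_tri [0.56565097 0.15933524 0.09100915] 118.53237675678096 0.15062961119995655
end_tri [0.5593241  0.1685649  0.14160192] 118.93965375984376 0.16176444907984652
hub_tri [0.63775094 0.02681102 0.15028357] -51.38479950168324 0.00024186349143778265
hub_c [0.63913912 0.02668491 0.152     ] -11.569852941769598 0.0015710405629643176
hub_s [0.63572685 0.02787647 0.152     ] 154.9244933988723 0.00206806094274205
end_c [0.56056021 0.1694683  0.142     ] 118.40232394194719 0.16196402262904544
stub_c [ 0.66223811 -0.01292765  0.142     ] -58.32255072239281 0.04691751978107873
dish_s [0.56628993 0.16404338 0.031     ] 117.49006550409781 0.15448628693983504
```

The arm is at 118.5° against 117.1° for the dish, 3.7 mm short. I'll retrace and nudge 1.3° further.

Call:
arm_command(moves=[3, 0, 0, 0, 3, 0, 0, 0, 3, 0, 0, 0, 3, 0, 0, 0, 0, 0, 2.5, 0, 0, 0, 3, 0, 0, 0, 3, 0, 0, 0, 2.5, 0, 2, 0, 0, 0, 0.8, 0, 0, 0, 0.45, 0, 0, 1.3, 0, 0, 0, 0])

```text
time: 7.43
ee_pos: [0.5737, 0.1135, 0.1171]
eef_rot: [0.97, 0.245, 0.001, -0.0]
ft_force: [0.1, 0.8, 0.0]
width: 0.0007
grip_force: 0.0
```

Call:
arm_command(moves=[0, 0, 0, 0, -1, 0, 0, 0, -2, 0, 0, 0, 0, 0, -2.5, 0, 0, 0, -3, 0, 0, 0, -3, 0, 0, 0, -2.5, 0, -3, 0, 0, 0, -3, 0, 0, 0, -3, 0, 0, 0, -3, 0, 0, 0, 0, 0, 0, 0])

```text
time: 8.43
ee_pos: [0.4375, 0.039, 0.2272]
eef_rot: [0.97, 0.244, 0.0, 0.002]
ft_force: [1.3, 0.3, 1.5]
width: 0.0001
grip_force: 0.0
```

Run:
```python
from h import *
import cv2
A=r.camera("scene")[130:270,280:380]; B=r.camera("side")[160:300,180:280]
a=np.hstack([cv2.resize(x,None,fx=4,fy=4,interpolation=cv2.INTER_CUBIC) for x in (A,B)])
cv2.imwrite("pics/b4.png",a[:,:,::-1]); s=r.read_state(); print(s["ee_pos"],s["eef_rot"],s["joint_positions"])
```

```text
[0.44061149 0.04101355 0.22763453] [0.96973716 0.24414547 0.00126432 0.00110748] [ 0.38804584 -0.05613572 -0.55742687  1.88132081 -0.02867825  1.30533333
 -1.23874382]
```

View pics/b4.png

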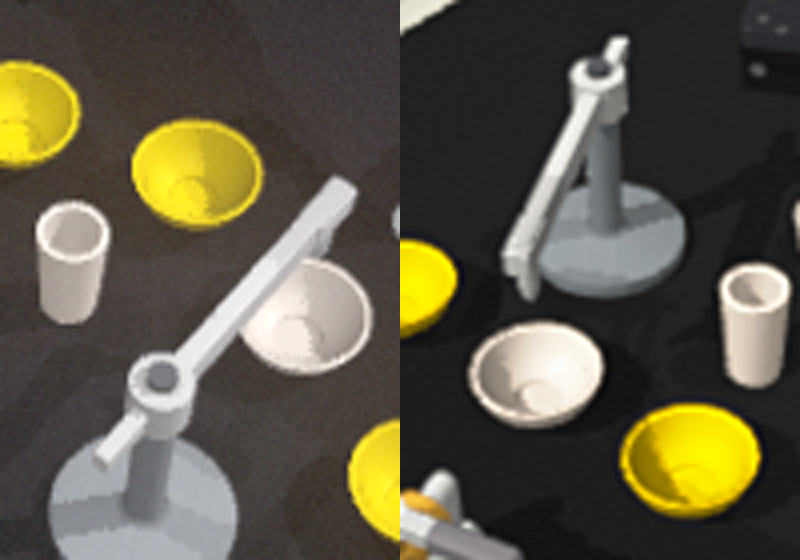

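The nozzle tip moved about 4.5 mm (side crop 528,296; scene crop 320,253), so the arm is now near 117° over the dish centre. On to the lever, from its -y side.

Call:
arm_command(moves=[1.6, -2.3, 0, 0, 1.6, -2.3, 0, 0, 1.6, -2.3, 0, 0, 1.6, -2.3, 0, 0, 1.6, -2.3, 0, 0, 1.6, -2.3, 0, 0, 1.6, -2.3, 0, 0, 1.6, -2.3, 0, 0])

```text
time: 9.2
ee_pos: [0.4669, 0.2668, 0.2269]
eef_rot: [0.97, 0.245, 0.001, -0.001]
ft_force: [0.2, -0.3, -0.4]
width: 0.0003
grip_force: 0.0
```

Call:
arm_command(moves=[0, 0, 0, -7, 0, 0, 0, -7, 0, 0, 0, -7, 0, 0, 0, -7, 0, 0, 0, -7, 0, 0, 0, -7, 0, 0, 0, -7, 0, 0, 0, -7, 0, 0, 0, -7, 0, 0, 0, -7, 0, 0, 0, -7, 0, 0, 0, 0])

```text
time: 10.2
ee_pos: [0.4667, 0.2653, 0.2268]
eef_rot: [0.604, 0.797, 0.001, -0.0]
ft_force: [0.6, -0.0, 0.9]
width: 0.0004
grip_force: 0.0
```

Run:
```python
from h import *
import cv2
s=r.read_state(); print(s["ee_pos"],s["eef_rot"],s["joint_positions"])
M=R.from_quat(s["eef_rot"]).as_matrix(); print(M.T@(np.array([.508,.3295,.095])-s["ee_pos"]), M.T@(np.array([.4365,.311,.095])-s["ee_pos"]))
A=r.camera("scene")[110:210,340:440]; B=r.camera("side")[240:340,140:240]
a=np.hstack([cv2.resize(x,None,fx=4,fy=4,interpolation=cv2.INTER_CUBIC) for x in (A,B)])
cv2.imwrite("pics/b5.png",a[:,:,::-1])
```

```text
[0.46674867 0.26529347 0.22679865] [ 6.03983644e-01  7.96996351e-01  6.72627210e-04 -3.49684227e-04] [ 0.21764371  0.25084869 -0.94228561  1.65110146  0.20653613  1.34450949
 -0.48236682]
[0.05047931 0.05699078 0.13190499] [ 0.05200265 -0.01684808  0.1318591 ]
```

View pics/b5.png

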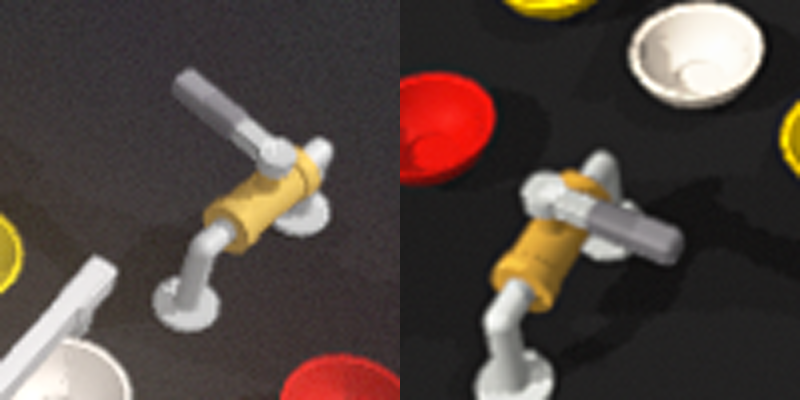

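Lever lies about 50 mm ahead along tool x with the finger at radius 57 mm; path down is clear. Descend and approach.

Call:
arm_command(moves=[0, 0, 2, 0, 0, 0, 2, 0, 0, 0, 2, 0, 0, 0, 2, 0, 0, 0, 2, 0, 0, 0, 2, 0, 0, 0, 1.8, 0, 0, 0, 0, 0, 1.3, 0, 0, 0, 1.2, 0, 0, 0, 0, 0, 0, 0])

```text
time: 11.22
ee_pos: [0.459, 0.2919, 0.0898]
eef_rot: [0.606, 0.795, 0.001, -0.0]
ft_force: [-0.7, 1.2, -0.7]
width: 0.0007
grip_force: 0.0
```

Call:
arm_command(moves=[0.6, 0, 0, 0, 0.6, -0.15, 0, 6, 0.6, -0.15, 0, 6, 0.6, -0.15, 0, 6, 0.6, -0.15, 0, 6, 0.6, -0.15, 0, 6, 0.6, -0.15, 0, 6, 0.6, -0.15, 0, 6, 0.6, -0.15, 0, 6, 0.6, -0.15, 0, 6, 0.6, -0.15, 0, 6, 0.6, -0.15, 0, 6])

```text
time: 12.22
ee_pos: [0.4579, 0.359, 0.0886]
eef_rot: [0.943, 0.334, -0.001, 0.0]
ft_force: [-4.2, 0.6, 0.1]
width: 0.0006
grip_force: 1.7
```

Run:
```python
from h import *
s=r.read_state(); M=R.from_quat(s["eef_rot"]).as_matrix(); print(M.T@(np.array([.508,.3295,.095])-s["ee_pos"]),np.degrees(np.arctan2(M[1,0],M[0,0])),s["ft_force"],s["joint_positions"])
```

```text
[ 0.02037041  0.05449157 -0.00644482] 38.981533819029835 [-4.22612479  0.61295844  0.13255394] [-0.20077365  0.43397605 -0.66865128  1.70235283  0.29454879  1.10992113
 -1.84769268]
```

Contact is steady at about 4 N. Continue to the stop, slowing down.

Call:
arm_command(moves=[0.6, -0.15, 0, 6, 0.6, -0.15, 0, 6, 0.6, -0.15, 0, 6, 0.2, -0.05, 0, 2, 0, 0, 0, 0])

```text
time: 12.63
ee_pos: [0.4715, 0.3742, 0.0886]
eef_rot: [0.986, 0.166, -0.001, 0.0]
ft_force: [-4.6, 0.2, 0.5]
width: 0.0005
grip_force: 2.9
```

Call:
arm_command(moves=[0.2, -0.05, 0, 2, 0, 0, 0, 0])

```text
time: 12.8
ee_pos: [0.4716, 0.3746, 0.0884]
eef_rot: [0.989, 0.15, -0.003, 0.001]
ft_force: [-13.7, -5.0, 7.1]
width: 0.0005
grip_force: 7.2
```

Call:
arm_command(moves=[0.2, 0, 0, 0, 0, 0, 0, 0])

```text
time: 12.97
ee_pos: [0.4718, 0.3747, 0.0883]
eef_rot: [0.989, 0.151, -0.004, 0.002]
ft_force: [-21.9, -9.1, 11.4]
width: 0.0003
grip_force: 11.4
```

The force rises with no motion at yaw 17°, which matches the pipe's direction: the lever is at its stop. Back off, rise and check.

Call:
arm_command(moves=[-1, 0, 0, 0, -2, 0, 0, 0, -1, 0, 0, 0, 0, 0, -2.5, 0, 0, 0, -3, 0, 0, 0, -3, 0, 0, 0, -3, 0, -3, 0, 0, 0, 0, 0, 0, 0, 0, 0, 0, 0])

```text
time: 13.8
ee_pos: [0.4095, 0.3545, 0.2045]
eef_rot: [0.989, 0.15, 0.001, 0.0]
ft_force: [0.4, -0.8, -0.7]
width: 0.0003
grip_force: 0.0
```

Run:
```python
from h import *
import cv2
A=r.camera("scene")[100:280,240:440]; B=r.camera("side")[160:340,140:340]
a=np.hstack([cv2.resize(x,None,fx=2,fy=2.6,interpolation=cv2.INTER_CUBIC) for x in (A,B)])
cv2.imwrite("pics/b6.png",a[:,:,::-1]); s=r.read_state(); print(s["time"],s["ee_pos"],s["ft_force"])
```

```text
13.9 [0.41052629 0.35414595 0.20362698] [-0.89082648 -0.09835748  0.28316126]
```

View pics/b6.png

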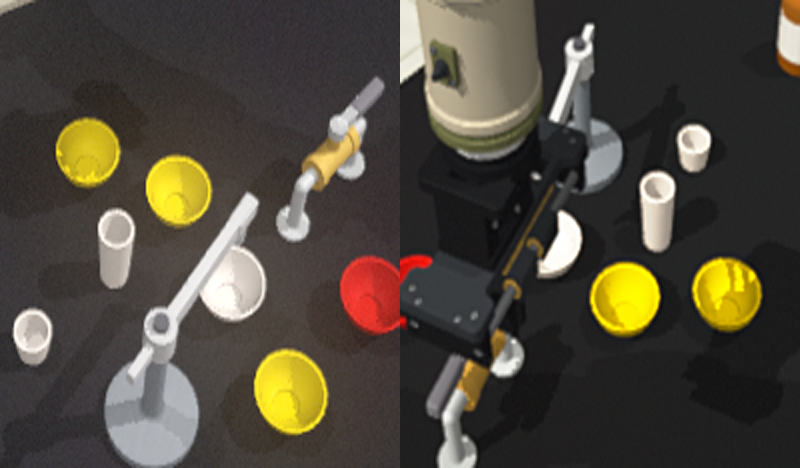

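The lever lies in line with the pipe (scene crop 340,125 to 380,85), the nozzle is over the dish (crop 240,240 above 232,283), the vessels and bottle are in place, and the robot is clear. Handing in.

```bash
python3 -c "
from bench import r
print(r.close_job())"
```

```text
the job is handed in; nothing more can be done
None
```

The job is handed in: the nozzle points down within a few millimetres of the dish's middle, then the gas cock lever was pushed to its open stop in line with the pipe, with the dish, other vessels and bottle left where they stood.

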